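# Find the hidden socket in the film gate cover and slide the cover open

## Task

Take the spring probe from its stand and feel along the long middle line of the microfilm carriage's aluminium cover with its lightly pressed tip until it drops into the hidden socket, then with the tip in the socket draw the cover towards the carriage's front until it is fully open. Lift the probe out and hang it back upright in its stand, fully seated. Be gentle, work with the probe only, keeping the fingers off the carriage, and leave the other things on the desk where they are.

Things in the scene. Friction and masses are not known exactly. Their poses are not given: they have to be found in the camera images.
- carriage: The film carriage: a flat beige housing fixed on the desk, 225 mm deep (local x from -115 at its front, the robot's side, to +110), 350 mm wide, with a black reel lying on each raised end (reel tops 70 mm, ends 58 mm above the table). Across its middle lies the sliding cover. Origin under its middle, on the table; x to its back, y to its left, z up
- cover_line (a point): Middle of the closed cover, on its top face (52 mm above the table); fixed to the carriage, axes as the carriage. The cover is a plain bare-aluminium plate, 90 mm front to back; 160 mm of its width shows between the raised ends, which stand 6 mm higher. Its long middle line runs through this point along y
- cover (a joint): How far the cover has been slid open towards the carriage's front (local -x), m: 0 closed, 0.055 at its stop. It slides stiffly (about 4 N) and stays where it is left. It does not move sideways
- shutter (a joint): How far the dust shutter in the hidden socket is pushed down, m: 0 flush, 0.0095 fully down; a light spring (0.2 to 0.6 N) returns it. The socket is a slot in the cover 20 mm along x, 14 mm along y, 10 mm deep, on the cover's long middle line, anywhere within 45 mm either side of the middle; it differs each time and cannot be seen, since the shutter is flush and of the same metal
- probe_grip (a point): Centre of the probe's square black handle (22 x 22 mm, 50 mm tall, axes x and y square to its faces, z up). Under it is a steel flange 32 mm across and 4 mm thick (its underside 29 mm below this point), then a 13 mm shaft 15 mm long, then the spring plunger 9 mm across with a ball end. The free tip is 66 mm below this point. The probe weighs about 0.1 kg. It starts upright in its stand, hanging by the flange
- probe_tip (a point): The lowest point of the probe's ball-ended plunger; it moves with the plunger. The plunger springs in by up to 16 mm: 1.5 N to start, 4.7 N at 16 mm
- stand_top (a point): Centre of the 18 mm hole in the top plate of the probe's stand (dark steel, 70 mm square, plate top 45 mm above the table, fixed). With the probe hanging in it the flange's underside rests on this plate and the tip is 37 mm below it
- carton_tall: Bystander: film carton 40 x 100 mm, 100 mm tall; origin under its centre
- carton_flat: Bystander: film carton 100 x 100 mm, 40 mm tall; origin under its centre
- spare_reel: Bystander: grey reel lying flat, 92 mm across, 32 mm tall; origin under its centre
- loupe: Bystander: black magnifier 44 mm across, 42 mm tall; origin under its centre
- stapler: Bystander: stapler 150 mm long, 60 mm tall; origin under its centre
- mug: Bystander: white mug 80 mm across, 90 mm tall; origin under its centre
Mind the look-alikes: they are no part of the job. Leave any green look-alike of the part that bears probe_grip alone. What is shaped like the part that bears stand_top but purple is not meant.

How it is judged (in metres and radians):
On the way, in this order (a step that is already met when the one before it is completed fails the run):
1. the probe's tip has dropped into the hidden socket, the cover still shut (value of joint shutter above 0.005 m and value of joint cover below 0.02 m), for 0.1 s.
2. the cover is drawn open with the probe still in the socket (value of joint cover above 0.045 m and value of joint shutter above 0.004 m), for 0.1 s.
At the end, for the whole second after the job is handed in: The cover is at least 45 mm open (of 55), the socket is empty with its shutter sprung back (within 2 mm of flush), and the probe hangs in its stand: handle over the hole within 8 mm, upright within 0.10 rad, flange seated on the plate within 4 mm (value of joint cover above 0.045 m and value of joint shutter below 0.002 m and horizontal distance between probe_grip and stand_top below 0.008 m and angle between probe_grip's own z axis and vertical below 0.1 rad and z of probe_grip in the frame of stand_top between 0.024 and 0.033 m); the robot touches nothing.
It fails at once if the fingers touch the carriage or its cover (contact force between the fingers and carriage above 1 N).
It fails at once if the probe is forced against the carriage or its cover with more than 35 N (contact force between probe and carriage above 35 N).
It fails at once if another thing on the desk is moved more than 25 mm (distance of any of carton_tall, carton_flat, spare_reel, loupe, stapler, mug from where it was at the start of the episode above 0.025 m).
It also fails if it takes over 61 s, if anything falls off the work surface, if the arm or the gripper's body presses on something with over 40 N, if the wrist force passes 120 N, or if a joint passes its speed limit or range.

## Robot

A 6-joint arm with a two-finger parallel gripper is mounted at the origin on the work surface. World frame = base frame: x ahead of the robot, y to its left, z up, the work surface at z = 0. Lengths are in m, angles in degrees, forces in N, time in s.
With the tool pointing down it reaches from about 0.325 to 0.775 m from the base axis. Payload 5.5 kg.
Tool frame: the origin (TCP) lies at the centre of the arm's flange, where the gripper is bolted on; the fingertips stand 182 mm ahead of it and the grasp point (between the pads) lies 163 mm ahead of it; z points along the fingers, y is the direction in which the jaws open and shut (so a half turn about z gives the same grasp; the last joint's range is limited). The gripper opens to 88 mm and grips with 3 to 60 N. Pads are 20 mm wide; open, the fingers measure 115 mm over their backs; the gripper's body (75 mm by 178 mm) begins 61 mm behind the grasp point.
Start: joints at [64.074, 5.22, 70.514, -0, 104.267, -3.249], TCP at [0.231, 0.554, 0.405] pointing down, gripper open.
Joint ranges: [-164.24, 164.24], [-49.07, 125.15], [9.68, 141.18], [-86.29, 266.29], [3.28, 154.24], [-151.56, 151.56]. Speed limits (degrees/s): [147.25, 147.25, 172.46, 180, 180, 180].

## Interface

Orientations are given as [roll, pitch, yaw] about the fixed x, y, z axes, in that order (R = Rz(yaw) Ry(pitch) Rx(roll)).
In Python, from station import r gives the robot as it stands. The module is installed in compiled form; this text tells all that it offers. Calls block until the motion is done:
- r.reach(position, orientation): joint-space move of the TCP to a pose.
- r.servo_line(position, rotation=None, speed=0.15): straight line of the TCP; rotation=None keeps the orientation; speed is the mean speed in m/s.
- r.move_joints(angles): joint-space move.
- r.let_go() and r.grab(squeeze=None): open the fingers fully, or close them until they stop; squeeze is the grip in N (None keeps the last).
- r.wait(seconds).
- r.inverse_kinematics(position, orientation): joint angles nearest the present ones, or None.
- r.sense(): the state.
- r.snapshot(name): name is "scene" or "top" or "wrist"; returns a dict with "frame" (480x640x3 uint8, red, green, blue), "fx", "fy", "cx", "cy" (pixels), "R" (3x3) and "t" (3): a world point X has camera coordinates R X + t. Camera axes: x right, y down, z forward; pixel columns grow to the right and rows downward; lengths in m; the calibration is good to about 2 mm. A picture is of the moment at which its call begins. There is no depth.
A pose or a line that the arm cannot do raises r.IKError and nothing moves.
- r.hand_in(): hands the job in, once; it reports no verdict.
The state is a dict: "clock": time; "joints": joint angles; "joint_vel": joint speeds; "joint_torque": joint torques, N m; "tcp_pos": TCP position; "orientation": TCP orientation; "contact_force": force on the tool from outside, world axes, zero at the start; "torque": the same for the moment, N m; "opening": finger opening in m.
Only numpy, scipy, OpenCV 4.12 (cv2) and the standard library are available. Lean on these libraries where they do the work, as an engineer would, in place of code of your own. Each camera call takes 0.05 s, during which the arm holds its last target. There are 200 camera calls.

## Working session

There is one attempt and no reset: what is moved stays moved. The work goes in short steps, each a Python script; the robot and the scene stay as the last script left them, time stands still between calls to the robot, and variables do not carry over. Pictures are saved under pics/ and viewed, about 8 in all and at most 12, crops included, and the job is handed in when it is done.

```bash
mkdir -p pics; cat > h.py <<'E'
import numpy as np, cv2
from station import r
def snap(n,f):
    s=r.snapshot(n); cv2.imwrite(f'pics/{f}.png',s['frame'][:,:,::-1])
    np.savez(f'pics/{f}.npz',**{k:np.array(v) for k,v in s.items()}); return s
def ray(s,u,v,z):
    R=np.array(s['R']);t=np.array(s['t']);c=-R.T@t
    d=R.T@np.array([(u-s['cx'])/s['fx'],(v-s['cy'])/s['fy'],1]); return c+d*(z-c[2])/d[2]
def px(s,X):
    p=np.array(s['R'])@np.array(X)+np.array(s['t']); return s['fx']*p[0]/p[2]+s['cx'],s['fy']*p[1]/p[2]+s['cy']
E
python3 - <<'E'
from h import *
for n in ('scene','top'):
    s=snap(n,n); print(n,s['fx'],s['cx'],s['cy'],-np.array(s['R']).T@s['t'])
st=r.sense();print(st['clock'],st['contact_force'],st['orientation'])
E
```

```text
scene 548.0788895752889 307.69685063750967 237.76934268993776 [ 1.5090877  -0.19161207  0.88734289]
top 521.886394504133 316.6049000171736 243.76962320753896 [ 0.2581187  -0.01543165  1.28143277]
0.1 [-0.10893939  1.11771521  0.1157529 ] [-1.79900449e+02 -5.16502789e-03  1.57322352e+02]
```

View pics/top.png

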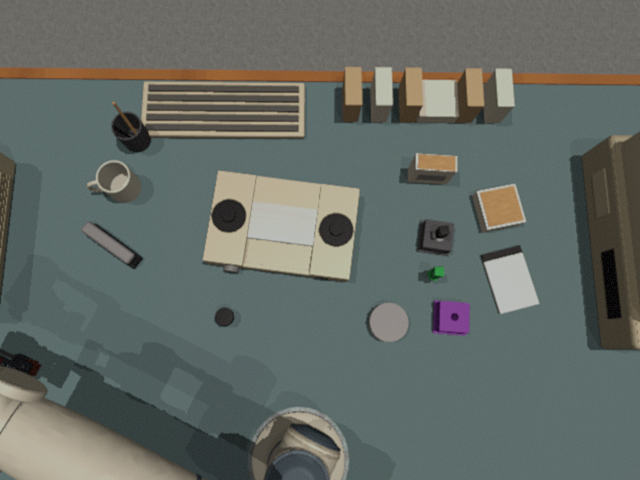

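View pics/scene.png

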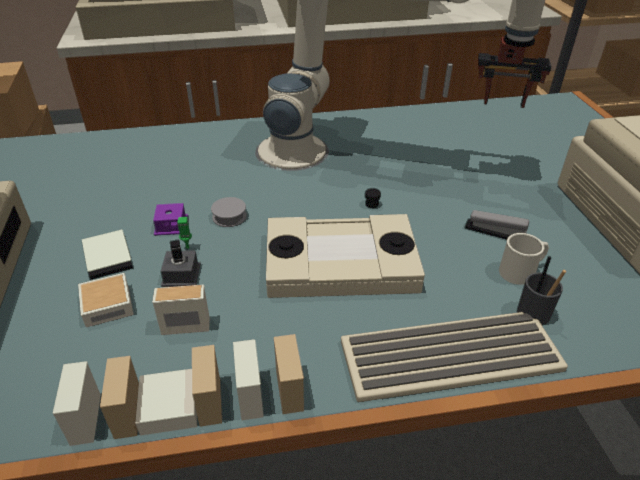

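Top view: the wanted black probe is in the dark stand at (440,234). Look-alikes are the green probe at (438,272), the purple stand at (453,317) and the black loupe at (225,317), which stands alone. The carriage spans (205..359, 173..279) with its cover at about (283,224). In the scene view the probe is at (177,250) and the green one, directly behind it, at (184,232). I choose the black probe in the dark stand and will check it in a close crop.

```bash
python3 - <<'E'
from h import *
s=dict(np.load('pics/top.npz'));c=dict(np.load('pics/scene.npz'))
print('stand',ray(s,438,237,.045),'grip',ray(s,441,232,.099),'green',ray(s,438,271,.08))
print('purple',ray(s,453,317,.045))
for p in ((220,173),(359,186),(352,279),(205,262)): print(ray(s,*p,.058))
a=s['frame'][195:340,380:490,::-1];b=c['frame'][195:300,140:250,::-1]
f=lambda i:cv2.resize(i,(400,int(i.shape[0]*400/i.shape[1])),interpolation=cv2.INTER_CUBIC)
a,b=f(a),f(b);o=np.zeros((530,800,3),np.uint8);o[:a.shape[0],:400]=a[:530];o[:b.shape[0],400:]=b
cv2.imwrite('pics/crop1.png',o)
E
```

```text
stand [ 0.51544556 -0.34093295  0.045     ] grip [ 0.51614979 -0.33428908  0.099     ] green [ 0.42706999 -0.32809016  0.08      ]
purple [ 0.3223955 -0.3679741  0.045    ]
[0.66980466 0.19078873 0.058     ]
[ 0.63921651 -0.14883031  0.058     ]
[ 0.41048396 -0.128655    0.058     ]
[0.44988674 0.21841231 0.058     ]
```

View pics/crop1.png

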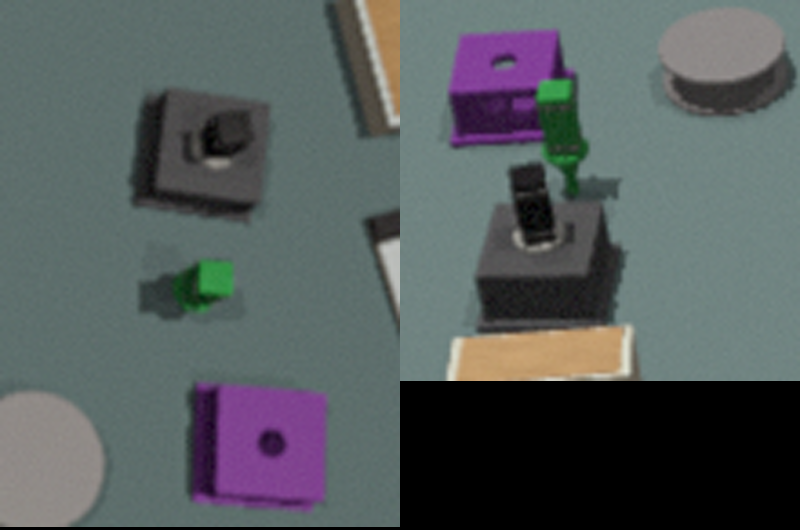

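The crop confirms it: a black square handle with a steel flange in the dark stand, and the green one separate. Next I move above it for a wrist view.

```bash
python3 - <<'E'
from h import *
r.reach([0.49,-0.337,0.40],[180,0,90])
s=snap('wrist','w1');print(r.sense()['clock'],r.sense()['tcp_pos'],-np.array(s['R']).T@s['t'],s['fx'])
print(px(s,[.516,-.337,.045]),px(s,[.516,-.337,.099]))
E
```

```text
3.3917 [ 0.49038172 -0.33643078  0.40005469] [ 0.49134852 -0.2556179   0.38021224] 355.36912115135544
(np.float64(346.29208447935105), np.float64(223.71924638189736)) (np.float64(350.7703454741243), np.float64(239.2123203940051))
```

View pics/w1.png

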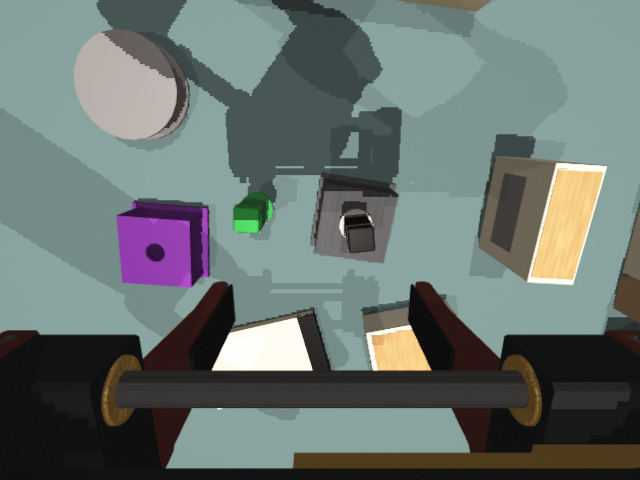

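The wrist view shows the black handle's top at about (361,240), the white flange around (357,222) and the plate corners at about (324,180), (397,192), (383,262) and (315,252). I'll measure the handle top and plate by mask.

```bash
python3 - <<'E'
from h import *
s=dict(np.load('pics/w1.npz'))
f=s['frame'];g=f.max(2).astype(int)
o=cv2.resize(f[165:275,300:410,::-1],(660,660),interpolation=cv2.INTER_NEAREST)
cv2.imwrite('pics/crop2.png',cv2.resize(o,(600,600)))
hsv=cv2.cvtColor(f,cv2.COLOR_RGB2HSV)
print(g[195:265:5,330:390:4])
for p in [(325,186),(397,192),(383,262),(315,252)]: print(ray(s,*p,.045))
E
```

```text
[[110 110 102 108 108 108 106 105  88  42  43  43  42  46  42]
 [110 108 100 107 107 103 104 106 104 105 104 105 101 107  98]
 [108 109  99  43  44  42  44  43  44  70 105 108 102 106 102]
 [108 107 104  45  46  92 107 108  87  68 105 104 103 101 114]
 [120 116 118  67  74  59  48  53  45  68  71 100 107  99 111]
 [122 115 116 236  14  13  14  13  14  12 207 103 107 106 110]
 [121 111 110 237  33  77  50  43  32  21  17 105 105 106 113]
 [119 113 109 237  39  72  75  73  73  71  68  80 109 113 112]
 [117 119 117 153  39  77  74  73  70  68  67  73 113 112 112]
 [116 119 117 103  82  68  73  70  69  67  65  69 113 113 113]
 [115 118 118  99  99  60  71  69  67  64  62  45 113 114 117]
 [114 117 117  98 102  48  69  67  61  52  45  78 115 111 140]
 [122 114 117 116 118 114 114 116 115 111 115 113 112 110 167]
 [165 166 167 166 165 165 165 136 130 115 116 111 113 114 166]]
[ 0.49521396 -0.30060968  0.045     ]
[ 0.56321754 -0.30619156  0.045     ]
[ 0.55360888 -0.37635702  0.045     ]
[ 0.48555477 -0.36586954  0.045     ]
```

View pics/crop2.png

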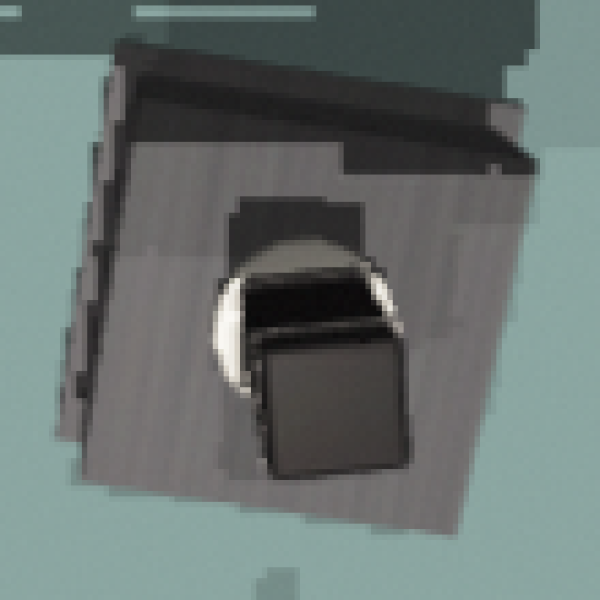

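```bash
python3 - <<'E'
from h import *
s=dict(np.load('pics/w1.npz'))
q=lambda P,z:np.array([ray(s,300+u/5.4545-.4,165+v/5.4545-.4,z) for u,v in P])
H=q([(262,346),(404,339),(411,466),(272,478)],.099);print(H,H.mean(0))
for a,b in((0,1),(3,2)):print(np.degrees(np.arctan2(*(H[b]-H[a])[1::-1])))
for a,b in((3,0),(2,1)):print(np.degrees(np.arctan2(*(H[b]-H[a])[1::-1]))-90)
P=q([(537,165),(457,533),(82,480)],.045);print('plate',P,(P[0]+P[2])/2, np.linalg.norm(P[0]-P[1]),np.linalg.norm(P[2]-P[1]))
F=q([(213,330),(403,330),(308,238)],.049);print('flange l,r,top',F)
E
```

```text
[[ 0.51320147 -0.32750651  0.099     ]
 [ 0.53440037 -0.32641064  0.099     ]
 [ 0.53634198 -0.34635068  0.099     ]
 [ 0.5151983  -0.34829226  0.099     ]] [ 0.52478553 -0.33714002  0.099     ]
2.959246562548186
5.246640539770982
5.487400191090671
5.56148145355607
plate [[ 0.56438196 -0.30889012  0.045     ]
 [ 0.554011   -0.37669431  0.045     ]
 [ 0.48518817 -0.36649775  0.045     ]] [ 0.52478507 -0.33769393  0.045     ] 0.06859275077275051 0.0695740710188013
flange l,r,top [[ 0.5084083  -0.33739543  0.049     ]
 [ 0.54180781 -0.33736832  0.049     ]
 [ 0.52462406 -0.32098028  0.049     ]]
```

```bash
python3 - <<'E'
from h import *
r.reach([.5248,-.3373,.30],[180,0,94.8])
r.servo_line([.5248,-.3373,.240],speed=.1)
r.grab(30); s=r.sense(); print(s['opening'],s['contact_force'],s['tcp_pos'],s['orientation'])
r.servo_line([.5248,-.3373,.345],speed=.1)
s=r.sense();print(s['clock'],s['opening'],s['contact_force'])
r.reach([.46,-.04,.38],[180,0,84])
s=snap('wrist','w2');print(r.sense()['clock'],r.sense()['contact_force'],px(s,[.545,.033,.052]))
E
```

```text
0.021572863762881953 [-1.1703784   0.06016702  0.47761486] [ 0.5247368  -0.33730459  0.23995366] [-1.79986621e+02 -6.27051703e-03  9.47969979e+01]
6.8667 0.021481439753847732 [ 0.60490355  0.13357178 -1.79147757]
8.0917 [-0.11881465 -0.4929504  -1.62331692] (np.float64(412.3621487028996), np.float64(134.25157597419314))
```

View pics/w2.png

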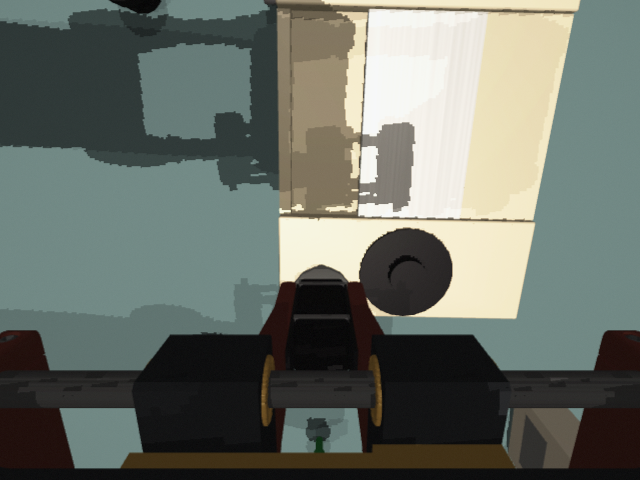

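The probe is held and the carriage is in view. The cover's front edge runs (369,12)–(359,216) and its back edge (486,12)–(462,218). I'll compute its frame from these.

```bash
python3 - <<'E'
from h import *
s=dict(np.load('pics/w2.npz'))
F=[ray(s,*p,.052) for p in((368.5,20),(359.5,210))];B=[ray(s,*p,.052) for p in((485,20),(463,210))]
E=[ray(s,*p,.058) for p in((279,216),(534,221))];L=[ray(s,*p,.058) for p in((277,9),(574,12))]
an=lambda a,b:np.degrees(np.arctan2(*(b-a)[1::-1]))
print(F,B,E,L);print(an(F[1],F[0])-90,an(B[1],B[0])-90,an(*E),an(*L))
yaw=np.radians(-6);ex=np.array([np.cos(yaw),np.sin(yaw)]);ey=np.array([-ex[1],ex[0]])
for n,q in zip('FBEL',(F,B,E,L)):print(n,[(round(p[:2]@ex,4),round(p[:2]@ey,4)) for p in q])
E
```

```text
[array([0.51440519, 0.1197067 , 0.052     ]), array([ 0.49674989, -0.02597588,  0.052     ])] [array([0.60249851, 0.11040456, 0.052     ]), array([ 0.58736389, -0.03556426,  0.052     ])] [array([ 0.42639668, -0.02262222,  0.058     ]), array([ 0.64669459, -0.05040714,  0.058     ])] [array([0.44671413, 0.13238097, 0.058     ]), array([0.66538871, 0.10734588, 0.058     ])]
-6.909989797644897 -5.919501039587431 -7.188433112455372 -6.531105191693357
F [(np.float64(0.4991), np.float64(0.1728)), (np.float64(0.4967), np.float64(0.0261))]
B [(np.float64(0.5877), np.float64(0.1728)), (np.float64(0.5879), np.float64(0.026))]
E [(np.float64(0.4264), np.float64(0.0221)), (np.float64(0.6484), np.float64(0.0175))]
L [(np.float64(0.4304), np.float64(0.1784)), (np.float64(0.6505), np.float64(0.1763))]
```

```bash
cat >> h.py <<'E'
C=np.array([.5502,.0413]);yaw=np.radians(-6.5)
ex=np.array([np.cos(yaw),np.sin(yaw)]);ey=np.array([-ex[1],ex[0]])
def P(x,y,z): return [*(C+x*ex+y*ey),z]
def force(n=5):
    f=[]
    for _ in range(n): r.wait(.02); f.append(r.sense()['contact_force'])
    f=np.mean(f,0); return np.array([f[:2]@ex,f[:2]@ey,f[2]])
E
python3 - <<'E'
from h import *
r.reach(P(0,-.046,.33),[180,0,83.5])
r.servo_line(P(0,-.046,.292),speed=.1)
b=force(8);np.save('bias.npy',b);print('bias',b,r.sense()['clock'])
for z in(.284,.279,.275):
    r.servo_line(P(0,-.046,z),speed=.03);print(z,force()-b,r.sense()['clock'])
for y in(-.0435,-.041):
    r.servo_line(P(0,y,.275),speed=.03);print(y,force(3)-b,r.sense()['clock'])
E
```

```text
bias [ 0.40800368 -0.02206316 -1.58105992] 9.2583
0.284 [-0.36700442  0.21329895  0.29814525] 9.7583
0.279 [0.04012738 0.33124635 2.46794676] 10.1583
0.275 [ 0.48889881 -0.06111415  3.50523128] 10.525
-0.0435 [-0.22400115  0.0935204   3.42210055] 10.825
-0.041 [-0.49508795  3.17633376  3.21722877] 11.125
```

```bash
python3 - <<'E'
from h import *
b=np.load('bias.npy');print(force(8)-b)
hit=0
for y in np.arange(-.0385,.047,.0025):
    r.servo_line(P(0,y,.275),speed=.04);f=force(3)-b
    if f[2]<2.5: f=force(4)-b
    print(round(y,4),f.round(2),round(r.sense()['clock'],2))
    if f[2]<2.3 or abs(f[1])>4: break
E
```

```text
[-0.28130005  3.78719386  3.55762317]
-0.0385 [-0.72  3.75  2.55] 11.62
-0.036 [-0.36 -0.22  0.65] 11.99
```

Fz fell from 3.5 to 0.65 N at y = -36 mm, after the near edge gave a sideways push, so the tip has dropped in. I'll press a little deeper and check both sidewalls.

```bash
python3 - <<'E'
from h import *
b=np.load('bias.npy')
r.servo_line(P(0,-.036,.2715),speed=.03);print(force(6)-b)
for y in(-.0335,-.031,-.0345): 
    r.servo_line(P(0,y,.2715),speed=.03);f=force(4)-b;print(y,f.round(2),r.sense()['clock'])
    if abs(f[1])>4:break
E
```

```text
[ 0.01558171 -0.53171504  2.55274987]
-0.0335 [-0.29  0.41  2.21] 12.675
-0.031 [ 0.09 -5.1   2.13] 12.9917
```

```bash
python3 - <<'E'
from h import *
b=np.load('bias.npy')
r.servo_line(P(0,-.035,.2715),speed=.03);print(force(3)-b)
for x in list(np.arange(-.004,-.049,-.004))+list(np.arange(-.050,-.065,-.002)):
    r.servo_line(P(x,-.035,.2715),speed=.04);f=force(2)-b;print(round(x,4),f.round(2),round(r.sense()['clock'],2))
    if abs(f[0])>12 or abs(f[1])>8:break
s=snap('top','t2');cv2.imwrite('pics/t2c.png',cv2.resize(s['frame'][160:300,190:370,::-1],(720,560),interpolation=cv2.INTER_CUBIC))
E
```

```text
[-0.46483556 -0.48541016  1.97467675]
-0.004 [-1.52 -0.1   1.97] 13.61
-0.008 [-0.23  0.54  2.75] 13.89
-0.012 [2.82 0.51 2.41] 14.18
-0.016 [2.58 1.02 2.31] 14.46
-0.02 [2.8  1.63 2.07] 14.74
-0.024 [1.65 2.17 2.65] 15.03
-0.028 [2.1  3.12 2.22] 15.31
-0.032 [2.51 2.37 2.92] 15.59
-0.036 [2.48 3.07 2.49] 15.88
-0.04 [2.67 2.62 2.23] 16.16
-0.044 [1.79 2.12 2.55] 16.44
-0.048 [1.82 2.5  1.99] 16.73
-0.05 [2.87 2.51 2.45] 17.01
-0.052 [3.45 2.86 1.52] 17.29
-0.054 [2.77 2.48 2.81] 17.57
-0.056 [3.31 3.05 3.  ] 17.86
-0.058 [3.27 2.77 2.1 ] 18.14
-0.06 [3.33 3.16 2.4 ] 18.43
-0.062 [2.55 3.02 2.41] 18.71
-0.064 [5.25 3.07 2.19] 18.99
```

View pics/t2c.png

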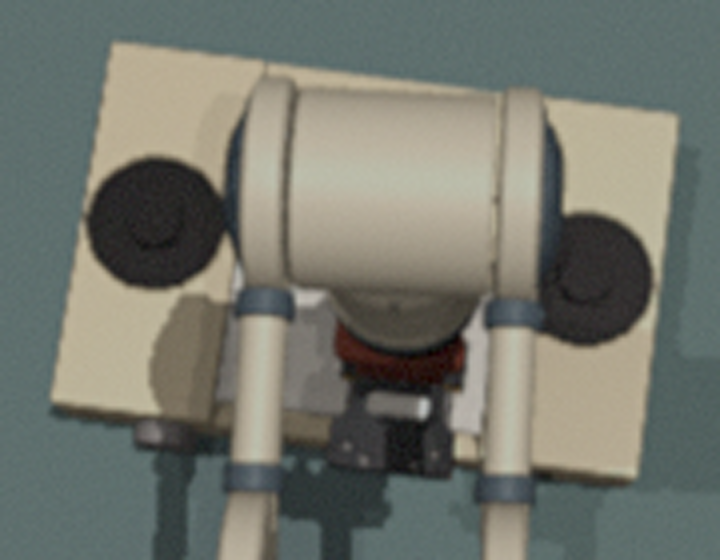

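Drawing took about 2.5–3.5 N of drag over 54 mm, then rose to 5 N at the stop. Now I lift out, check the cover and the probe, and go back to the stand.

```bash
python3 - <<'E'
from h import *
b=np.load('bias.npy')
r.servo_line(P(-.060,-.034,.2715),speed=.03);print(force(3)-b)
r.servo_line(P(-.060,-.034,.35),speed=.08);print(force(3)-b)
r.reach([.46,-.04,.38],[180,0,84]);a=snap('wrist','w3')
r.reach([.5248,-.3373,.345],[180,0,94.8]);c=snap('scene','s3')
print(r.sense()['clock'],r.sense()['opening'],px(c,[.5248,-.3373,.179]),px(c,[.5248,-.3373,.113]),px(c,[.5248,-.3373,.045]))
o=np.zeros((560,800,3),np.uint8)
o[:240,:400]=cv2.resize(a['frame'][:240,200:600,::-1],(400,240))
o[:,400:]=cv2.resize(c['frame'][160:300,125:225,::-1],(400,560),interpolation=cv2.INTER_CUBIC)
o[240:,:400]=cv2.resize(a['frame'][260:388,240:400,::-1],(400,320))
cv2.imwrite('pics/c3.png',o)
E
```

```text
[-0.39446195 -0.05951357  2.15234702]
[-0.25507021  0.3581991  -0.45385988]
22.2083 0.021825420195550543 (np.float64(168.7412895384759), np.float64(214.43497117425312)) (np.float64(173.65602172405505), np.float64(238.09009127316702)) (np.float64(178.38076804334224), np.float64(260.8307895247586))
```

View pics/c3.png

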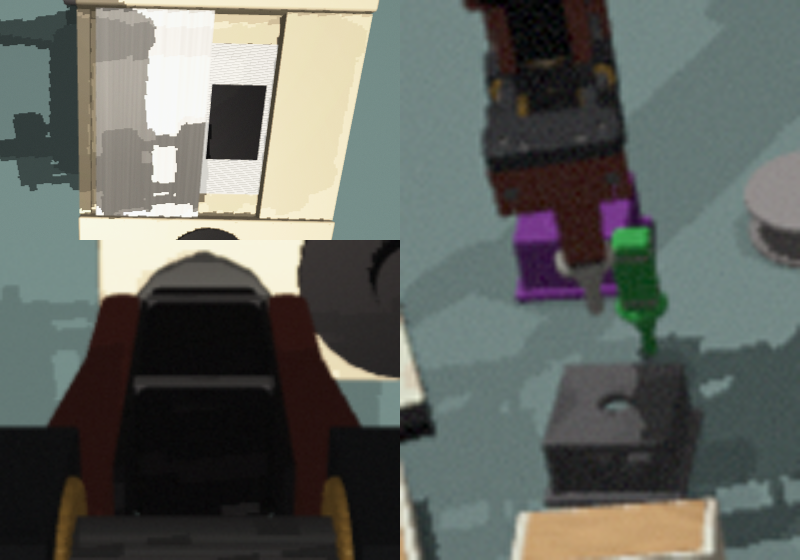

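The cover is open, with the window showing behind it. The probe is straight, with the tip at (174.2,238) against a predicted (173.7,238.1). The hole is clear beneath it, so I insert at the recorded pose with force checks.

```bash
python3 - <<'E'
from h import *
b=force(6);ok=1
for z in(.285,.278,.27,.26,.25,.244,.242,.2405,.2395):
    r.servo_line([.5248,-.3373,z],speed=.05);f=force(3)-b;print(z,f.round(2),round(r.sense()['clock'],2))
    if f[2]>2.5 or np.hypot(*f[:2])>5: break
c=snap('scene','s4');cv2.imwrite('pics/s4.png',cv2.resize(c['frame'][180:300,125:225,::-1],(500,600),interpolation=cv2.INTER_CUBIC))
E
```

```text
0.285 [-0.14 -0.55 -0.12] 23.71
0.278 [ 0.58  0.16 -0.12] 24.05
0.27 [-0.13 -0.2  -0.62] 24.41
0.26 [ 0.34  0.   -0.17] 24.81
0.25 [-0.39  0.05  0.32] 25.21
0.244 [ 0.51  0.17 -0.53] 25.52
0.242 [-0.07 -0.05  0.13] 25.82
0.2405 [ 0.27 -0.56 -0.33] 26.12
0.2395 [0.13 0.23 1.61] 26.43
```

Seated at the original height without any side load. Release, back off and check.

```bash
python3 - <<'E'
from h import *
r.let_go(); r.servo_line([.5248,-.3373,.30],speed=.1); r.reach([.49,-.337,.40],[180,0,90])
s=snap('wrist','w5');r.reach([.40,-.10,.45],[180,0,84]);t=snap('top','t5');c=snap('scene','s5');print(r.sense()['clock'],r.sense()['contact_force'])
o=np.zeros((600,800,3),np.uint8)
o[:400,:400]=cv2.resize(s['frame'][165:275,300:410,::-1],(400,400));o[400:,:400]=cv2.resize(s['frame'][120:320,100:500,::-1],(400,200))
o[:300,400:]=cv2.resize(t['frame'][:,:,::-1],(400,300));o[300:,400:]=cv2.resize(c['frame'][:,:,::-1],(400,300))
cv2.imwrite('pics/c5.png',o)
E
```

```text
29.9917 [ 0.39274257  0.50262166 -0.492251  ]
```

View pics/c5.png

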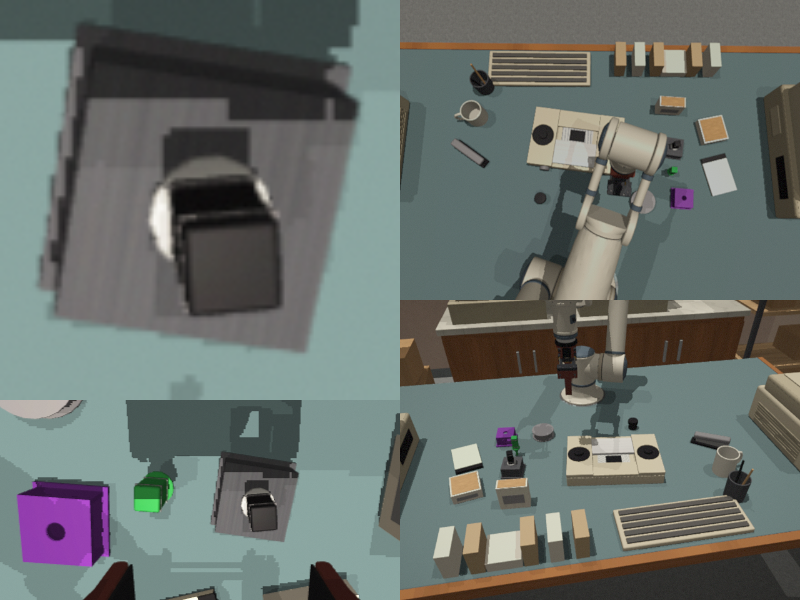

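The probe is seated upright as it was at the start (handle top at the same pixels). The cover is open and the other things have not moved.

```bash
python3 -c "
from h import *
r.hand_in();print(r.sense()['clock'])"
```

```text
the job is handed in; nothing more can be done
the job is handed in; nothing more can be done
```

The job is done and handed in at about 30 s of the 61 s allowed. `hand_in` gives no verdict.

- **Finding the socket:** I took the black probe from the dark stand and felt along the cover's middle line with 3 to 3.5 N on the tip. At about 35 mm towards the carriage's right, the press force fell from 3.5 to 0.65 N as the tip dropped in. A sidewall contact of 5 N confirmed it was in the socket.
- **Opening the cover:** I drew it about 54 mm towards the front, with 2 to 3.5 N of drag. The force rose to 5 N at the stop. That distance comes from the arm's travel, because I could not read the joint directly.
- **Returning the probe:** I lifted it out and hung it back in its stand. It went in with no side load beyond the roughly 0.6 N sensor noise, and the flange seated at its original height.

The last pictures show the probe upright and seated as at the start, the cover open with the window showing, and the other things unmoved by eye. I had no measurement of the shutter springing back. Before re-insertion, the scene camera put the hole about 1 mm off the wrist measurement, which is within its calibration; I used the wrist value and it fitted. No check failed.

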